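# Snap the cover onto the hardware tote and tip the stand-offs to its pick corner

### The job

The clear cover of the black hardware tote still stands up on its spring catches at one end: press it down until it snaps in and lies level. Then take the tote by its upright handle, lift it clear of the bench and tip it so that all three loose stand-offs slide into the corner that the cover leaves open, and finish holding the tote tipped and still like that, ready for picking. Leave the circuit board, the torque driver and the tweezers alone.

Things in the scene. Friction and masses are not known exactly. Their poses are not given: they have to be found in the camera images.
- tote: Open black plastic tote, 130 (x) x 180 (y) x 50 mm, loose, 0.26 kg; origin at the centre of its underside, z up. Floor 4 mm thick; inside 114 x 164 mm up to a ledge 34 mm high, above it a recess of 122 x 172 mm for the cover. Handle on the middle of the +x wall. Slick inside: stand-offs start to slide at 10 to 13 degrees of tilt and run along the walls into a corner by about 30 degrees.
- tote_grip (a point): Centre of the rubber grip of the tote's handle, at (70, 0, 80) mm in the tote's frame. The grip is 14 mm thick (tote's x), 60 mm wide (tote's y) and reaches from 66 to 100 mm above the tote's underside; the tote's rim lies at 50 mm. Its axes are the tote's.
- pick_corner (a point): Inner floor corner of the tote under the opening in the cover, at (-57, +82, 4) mm in the tote's frame: the corner at the tote's -x, +y end.
- cover: Loose clear plate, 120 x 170 x 4 mm, 60 g, L-shaped: a 72 x 72 mm opening at its -x, +y corner. Origin at the centre of the underside of the full rectangle. At the start its -y edge stands 12 mm up on two spring catches (steel balls in the tote's -y wall, 43 mm high), its +y edge lies on the ledge. Seated: origin at (0, 0, 34) mm in the tote's frame, within 1 mm, axes along the tote's.
- cover_pad (a point): Top centre of the round blue thumb pad on the cover (22 mm across), 60 mm from the cover's origin towards its -y edge, 5.5 mm above the cover's underside. It sinks about 10 mm when the cover snaps in. The catches give way at about 6 N; go on, up to 15 N, until it stops.
- cover_high (a point): Middle of the lower -y edge of the cover, the edge that stands up at the start; when seated it lies 34 mm above the tote's underside.
- standoff_1_mid (a point): Hexagonal tan stand-off, 8 mm across flats, 28 mm long, lying loose in the tote at the start. This point is its middle, on its axis; z along it.
- standoff_3_mid (a point): One of two alike hexagonal white stand-offs, 10 mm across flats, 25 mm long, lying loose in the tote at the start. This point is its middle, on its axis; z along it.
- standoff_4_mid (a point): One of two alike hexagonal white stand-offs, 10 mm across flats, 25 mm long, lying loose in the tote at the start. This point is its middle, on its axis; z along it.
- board: Green circuit board, 70 x 90 x 16 mm, lying beside the tote: leave it alone. Origin at the centre of its underside.
- torque_driver: Small white torque driver, 147 mm long (its y), 26 mm thick, lying beside the tote: leave it alone. Origin below its middle.
- tweezers: Black tweezers, 118 mm long (its y), lying on the robot's side of the tote: leave them alone. Origin below their middle.
Mind the look-alikes: they are no part of the job. Of the things like the cover, leave any that is purple or turquoise; of the rest the larger one is meant.

How it is judged:
By the outcome, as a careful person would: the job done as asked, in the order asked, and still so for the second after the job is handed in, while the arm keeps its last pose, push and grip.
It also fails if it takes over 48 s, if anything falls off the work surface, if the arm or the gripper's body presses on something with over 40 N, if the wrist force passes 120 N, or if a joint passes its speed limit or range.

### The arm

A 6-joint arm with a two-finger parallel gripper is mounted at the origin on the work surface; the furniture and walls round the work are solid. World frame = base frame: x ahead of the robot, y to its left, z up, the work surface at z = 0. Lengths are in m, angles in degrees, forces in N, time in s.
With the tool pointing down it reaches from about 0.35 to 0.875 m from the base axis. Payload 4.2 kg.
Tool frame: the origin (TCP) lies on the centre line of the jaws, within the pads' length; the fingertips stand 25 mm ahead of it and the grasp point (between the pads) lies 6 mm ahead of it; z points along the fingers, y is the line along which they close (so a half turn about z gives the same grasp; the last joint's range is limited). The gripper opens to 87 mm and grips with 3 to 60 N. Pads are 19 mm wide; open, the fingers measure 117 mm over their backs; the gripper's body (75 mm by 190 mm) begins 51 mm behind the grasp point.
Start: joints at [80.019, 22.042, 0.453, 0, -68.411, -14.817], TCP at [0.262, 0.567, 0.248] pointing down, gripper open.
Joint ranges: [-179.83, 179.83], [-69.29, 118.12], [-61.27, 80.66], [-181.25, 117.63], [-171.15, -9.14], [-177.46, 177.46]. Speed limits (degrees/s): [159.86, 159.86, 180, 180, 180, 180].

### API

Orientations are given as a 3x3 rotation matrix whose columns are the frame's x, y, z axes.
In Python, from station import r gives the robot as it stands.
- The arm moves only by the tool move_arm, never from a script. Its argument "series" is a list of rows, each an object with "grip": the opening, from 0 (shut) to 1 (fully open); "xyz": the shift along the tool's x, y, z in mm, a list of three; "angular": the turn, a rotation vector about the tool's x, y, z in rad, a list of three. A call has 1 to 10 rows; each row is the pose to reach, as a shift and turn from the pose commanded when the call began, along the tool's axes at that moment; what a row does not reach only later rows make up. A row lasts 1/10 s, in which the tool goes at most 50 mm and 8.59 degrees, less where a joint would pass 70% of its speed; a pose out of reach is approached as far as the arm can. A call with a gripper value outside its range is refused whole. The fingers move at their own pace and stop on an object; the grip force is fixed at half the most. Time passes only in rows, so rows that repeat a pose let the fingers close. It gives the time, the measured TCP pose, the force, the opening and the grip force at its end, in the units of the state.
- r.sense(): the state, without advancing time (a new reading comes with each control period).
- r.capture(name): name is "side" or "top"; returns a dict with "img" (480x640x3 uint8, red, green, blue), "camera_matrix" (3x3 intrinsics, pixels), "rvec" (rotation vector, rad) and "tvec" (3), from world to camera coordinates, as OpenCV has them. Camera axes: x right, y down, z forward; pixel columns grow to the right and rows downward; lengths in m; the calibration is good to about 2 mm. A picture is of the moment at which its call begins. There is no depth.
- r.finish_job(): hands the job in; it is judged then, once.
The state is a dict: "time_s": time; "joints": joint angles; "joint_velocities": joint speeds; "effort": joint torques, N m; "tcp_pos": TCP position; "ee_rot": TCP orientation; "wrist_force": force on the tool from outside, world axes, zero at the start; "moment": the same for the moment, N m; "gripper_width": opening from 0.0 (shut) to 1.0 (fully open); "gripper_force": force on a finger pad.
Only numpy, scipy, OpenCV 4.12 (cv2) and the standard library are available. Lean on these libraries where they do the work, as an engineer would, in place of code of your own. Each camera call takes 0.05 s, during which the arm holds its last target. There are 200 camera calls.

## Working session

There is one attempt and no reset: what is moved stays moved. The work goes in short steps, Python scripts to look and compute and a tool call to move; the robot and the scene stay as the last step left them, time stands still between calls to the robot, and variables do not carry over. Pictures are saved under pics/ and viewed, at most 10 in all, crops included, and the job is handed in when it is done.

Besides the shell and the picture viewer there is one more tool, called after "Emit:" by a JSON object that holds its "fn" and its "kwargs". move_arm: Moves the arm, as the interface text tells. Its arguments: {"type":"object","properties":{"series":{"type":"array"}},"required":["series"]}

```bash
mkdir -p pics; cat > h.py <<'E'
import numpy as np, cv2
from station import r
def snap(n,f):
    c=r.capture(n); cv2.imwrite(f,c['img'][:,:,::-1]); np.savez(n+'.npz',**{k:np.array(c[k]) for k in('camera_matrix','rvec','tvec')}); return c
def cam(n):
    d=np.load(n+'.npz'); return d['camera_matrix'],cv2.Rodrigues(d['rvec'])[0],d['tvec'].reshape(3)
def ray(n,u,v,z):
    K,R,t=cam(n); d=R.T@np.linalg.solve(K,[u,v,1.]); o=-R.T@t
    return o+d*(z-o[2])/d[2]
def proj(n,p):
    K,R,t=cam(n); q=K@(R@np.asarray(p)+t); return q[:2]/q[2]
E
python3 - <<'E'
from h import *
for n in('side','top'):
    snap(n,f'pics/{n}0.png'); K,R,t=cam(n); print(n,-R.T@t,R[2],K[0,0])
s=r.sense(); print({k:np.round(s[k],3).tolist() for k in s})
E
```

```text
side [0.2749355  1.09983788 0.45896433] [ 0.17707913 -0.8852081  -0.43017392] 460.82692715705
top [0.31010968 0.30714722 1.0894923 ] [ 0.12759792 -0.02406792 -0.99153392] 440.2484699019285
{'time_s': 0.1, 'joints': [80.019, 22.085, 0.389, -0.025, -68.412, -14.816], 'joint_velocities': [0.044, -0.146, 0.139, 0.058, 0.002, -0.128], 'effort': [-0.0, -39.169, 18.793, 4.232, 0.014, -0.0], 'tcp_pos': [0.262, 0.567, 0.247], 'ee_rot': [[0.908, -0.42, -0.001], [-0.42, -0.908, -0.002], [0.0, 0.002, -1.0]], 'wrist_force': [-0.494, 0.18, 1.05], 'moment': [-0.015, -0.015, -0.028], 'gripper_force': 0.0, 'gripper_width': 1.001}
```

View pics/top0.png

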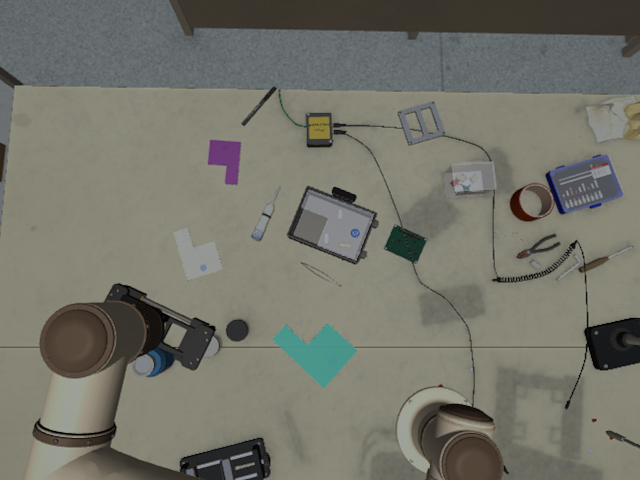

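View pics/side0.png

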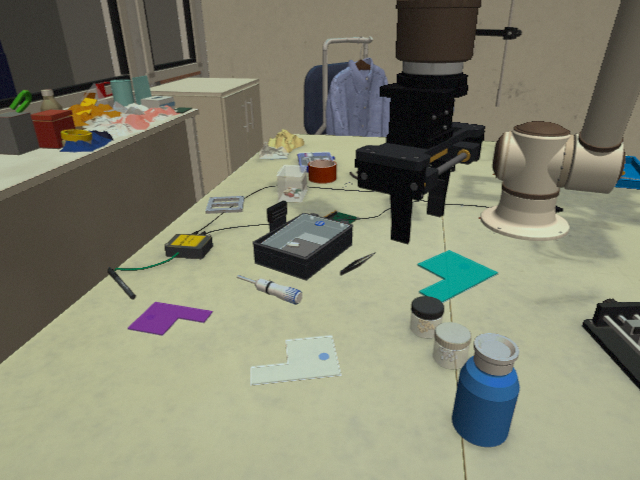

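Top view: tote centred near (333,225), handle at (343,194), blue pad at (355,233), open corner at the left. The white L at (197,253) is the smaller decoy. I'll enlarge the tote.

```bash
python3 - <<'E'
from h import *
a=cv2.imread('pics/top0.png')[180:270,280:385]; b=cv2.imread('pics/side0.png')[195:280,245:365]
a=cv2.resize(a,(735,630)[:2] if 0 else (700,600),interpolation=cv2.INTER_CUBIC)
cv2.imwrite('pics/c1.png',a)
for u,v,z in((355,233,.055),(342,194,.1)): print(ray('top',u,v,z))
E
```

```text
[0.46326674 0.19901092 0.055     ]
[0.54712719 0.23302015 0.1       ]
```

View pics/c1.png

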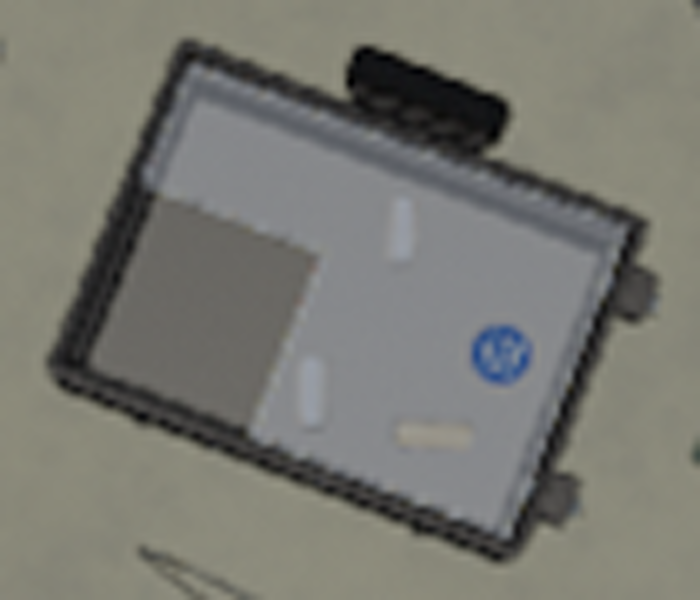

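The crop shows the rim's outer corners at (185,42), (648,218), (508,560) and (52,375), and the pad centre at (501,355). The opening is at the left/lower corner, which is -x,+y as expected.

```bash
cat >> h.py <<'E'
def rot(a): c,s=np.cos(a),np.sin(a); return np.array([[c,-s,0],[s,c,0],[0,0,1]])
E
python3 - <<'E'
from h import *
f=lambda u,v:(280+(u+.5)/6.6667-.5,180+(v+.5)/6.6667-.5)
P=np.array([ray('top',*f(*p),.05) for p in((185,42),(648,218),(508,560),(52,375))])
L=np.array([[65,90,50],[65,-90,50],[-65,-90,50],[-65,90,50]])/1000
c=P.mean(0); A=(L[:,:2]).T@(P-c)[:,:2]; th=np.arctan2(A[0,1]-A[1,0],A[0,0]+A[1,1])
print(c,np.degrees(th)); R=rot(th); c[2]=0
print(np.round((P-c-L@R.T)*1e3,1))
T=lambda p:c+R@np.array(p)/1000
print('pad model',T((0,-60,50)),'img',ray('top',*f(501,355),.049)); print('grip',T((70,0,80)))
for n in('top','side'):
  print(n,[np.round(proj(n,T(p)),1).tolist() for p in((0,-60,49),(70,30,100),(70,-30,100),(-65,90,50),(-65,-90,50),(65,90,50))])
print('handle img top far',ray('top',*f(352,55),.1),ray('top',*f(508,100),.1),T((77,30,100)),T((77,-30,100)))
s=r.sense();E=s['ee_rot'];print(np.degrees(np.arctan2(E[1][0],E[0][0])))
E
```

```text
[0.48506169 0.25395345 0.05      ] -21.49430000096043
[[-0.  -0.7  0. ]
 [ 2.2 -0.9  0. ]
 [-0.8  3.2  0. ]
 [-1.4 -1.6  0. ]]
pad model [0.46307717 0.19812621 0.05      ] img [0.46457499 0.19904133 0.049     ]
grip [0.55019347 0.22830484 0.08      ]
top [[355.1, 233.4], [331.9, 187.9], [356.2, 197.5], [286.7, 235.3], [357.1, 263.2], [307.0, 185.9]]
side [[320.4, 223.5], [268.0, 208.8], [285.4, 199.9], [305.8, 258.2], [353.1, 224.6], [252.6, 242.0]]
handle img top far [0.56148489 0.25517926 0.1       ] [0.54604443 0.20125735 0.1       ] [0.56769891 0.2536536  0.1       ] [0.54571439 0.19782636 0.1       ]
-24.806781993625357
```

Emit:
{"fn": "move_arm", "kwargs": {"series": [{"grip":0,"xyz":[40,30,10],"angular":[0,0,0]},{"grip":0,"xyz":[80,59,20],"angular":[0,0,0]},{"grip":0,"xyz":[120,88,30],"angular":[0,0,-0.03]},{"grip":0,"xyz":[160,118,45],"angular":[0,0,-0.058]},{"grip":0,"xyz":[200,147,60],"angular":[0,0,-0.058]},{"grip":0,"xyz":[240,177,75],"angular":[0,0,-0.058]},{"grip":0,"xyz":[280,206,90],"angular":[0,0,-0.058]},{"grip":0,"xyz":[320,235,97],"angular":[0,0,-0.058]},{"grip":0,"xyz":[338,249,97],"angular":[0,0,-0.058]},{"grip":0,"xyz":[338,249,97],"angular":[0,0,-0.058]}]}}

```text
time_s: 1.1
tcp_pos: [0.465, 0.1961, 0.1496]
ee_rot: [[0.929, -0.371, -0.002], [-0.371, -0.929, -0.002], [-0.001, 0.002, -1.0]]
wrist_force: [-0.5, -0.1, 0.5]
gripper_width: 0.178
gripper_force: 0.0
```

```bash
python3 - <<'E'
from h import *
s=r.sense(); print({k:np.round(s[k],3).tolist() for k in('time_s','joints','tcp_pos','ee_rot','wrist_force','gripper_width')})
snap('side','pics/s1.png'); a=cv2.imread('pics/s1.png')[100:290,200:420]
cv2.imwrite('pics/c2.png',cv2.resize(a,(660,570),interpolation=cv2.INTER_CUBIC))
E
```

```text
{'time_s': 1.1, 'joints': [41.325, 16.159, -24.023, -0.006, -49.979, 26.895], 'tcp_pos': [0.465, 0.196, 0.15], 'ee_rot': [[0.929, -0.371, -0.002], [-0.371, -0.929, -0.002], [-0.001, 0.002, -1.0]], 'wrist_force': [-0.485, -0.144, 0.54], 'gripper_width': 0.178}
```

View pics/c2.png

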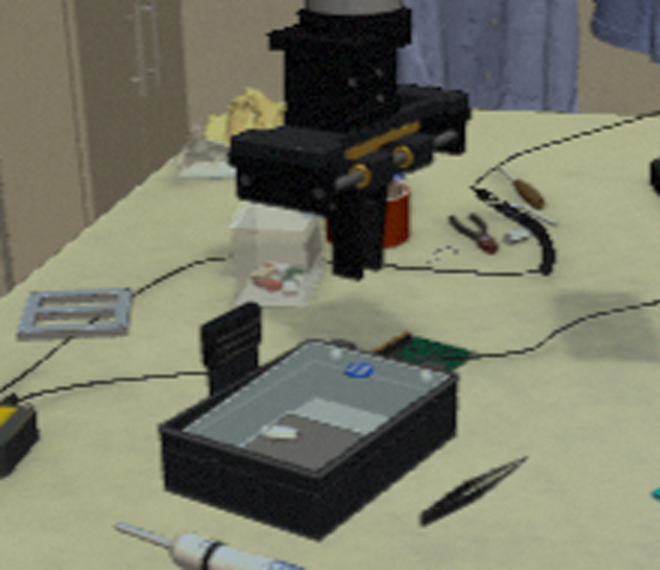

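The closed fingers hang above the blue pad at crop (358,370), which matches the model. I'll descend to it.

Emit:
{"fn": "move_arm", "kwargs": {"series": [{"grip":0,"xyz":[0,-2,30],"angular":[0,0,0]},{"grip":0,"xyz":[0,-2,55],"angular":[0,0,0]},{"grip":0,"xyz":[0,-2,67],"angular":[0,0,0]},{"grip":0,"xyz":[0,-2,70],"angular":[0,0,0]},{"grip":0,"xyz":[0,-2,72],"angular":[0,0,0]},{"grip":0,"xyz":[0,-2,74],"angular":[0,0,0]},{"grip":0,"xyz":[0,-2,76],"angular":[0,0,0]}]}}

```text
time_s: 1.85
tcp_pos: [0.4658, 0.202, 0.0754]
ee_rot: [[0.931, -0.366, 0.002], [-0.366, -0.931, 0.001], [0.001, -0.002, -1.0]]
wrist_force: [0.2, 1.0, 2.3]
gripper_width: 0.008
gripper_force: 1.2
```

Emit:
{"fn": "move_arm", "kwargs": {"series": [{"grip":0,"xyz":[0,2,2],"angular":[0,0,0]},{"grip":0,"xyz":[0,2,4],"angular":[0,0,0]},{"grip":0,"xyz":[0,2,6],"angular":[0,0,0]},{"grip":0,"xyz":[0,2,8],"angular":[0,0,0]}]}}

```text
time_s: 2.25
tcp_pos: [0.4642, 0.1993, 0.0665]
ee_rot: [[0.93, -0.366, -0.0], [-0.366, -0.93, -0.0], [-0.0, 0.0, -1.0]]
wrist_force: [0.8, 0.3, 0.5]
gripper_width: 0.007
gripper_force: 0.0
```

Emit:
{"fn": "move_arm", "kwargs": {"series": [{"grip":0,"xyz":[0,0,1],"angular":[0,0,0]},{"grip":0,"xyz":[0,0,2],"angular":[0,0,0]},{"grip":0,"xyz":[0,0,3],"angular":[0,0,0]}]}}

```text
time_s: 2.55
tcp_pos: [0.464, 0.199, 0.0648]
ee_rot: [[0.931, -0.365, -0.001], [-0.365, -0.931, -0.002], [-0.001, 0.002, -1.0]]
wrist_force: [-6.8, -1.1, 19.8]
gripper_width: 0.007
gripper_force: 10.0
```

Emit:
{"fn": "move_arm", "kwargs": {"series": [{"grip":0,"xyz":[0,0,-30],"angular":[0,0,0]},{"grip":0,"xyz":[0,0,-75],"angular":[0,0,0]},{"grip":0.2,"xyz":[0,0,-115],"angular":[0,0,0]},{"grip":0.7,"xyz":[10,-8,-125],"angular":[0,0,0.14]},{"grip":0.7,"xyz":[20,-17,-125],"angular":[0,0,0.28]},{"grip":0.7,"xyz":[30,-25,-125],"angular":[0,0,0.42]},{"grip":0.7,"xyz":[40,-34,-125],"angular":[0,0,0.56]},{"grip":0.7,"xyz":[50,-42,-125],"angular":[0,0,0.7]},{"grip":0.7,"xyz":[60,-50,-125],"angular":[0,0,0.84]},{"grip":0.7,"xyz":[70,-58,-125],"angular":[0,0,0.98]}]}}

```text
time_s: 3.55
tcp_pos: [0.551, 0.2277, 0.1879]
ee_rot: [[0.208, -0.978, -0.001], [-0.978, -0.208, -0.001], [0.001, 0.001, -1.0]]
wrist_force: [0.3, -0.3, 0.7]
gripper_width: 0.639
gripper_force: 0.0
```

Emit:
{"fn": "move_arm", "kwargs": {"series": [{"grip":0.7,"xyz":[0,0,0],"angular":[0,0,0.14]},{"grip":0.7,"xyz":[0,0,0],"angular":[0,0,0.28]},{"grip":0.7,"xyz":[0,0,0],"angular":[0,0,0.42]},{"grip":0.7,"xyz":[0,0,0],"angular":[0,0,0.56]},{"grip":0.7,"xyz":[0,0,0],"angular":[0,0,0.591]},{"grip":0.7,"xyz":[0,0,0],"angular":[0,0,0.591]},{"grip":0.7,"xyz":[0,0,0],"angular":[0,0,0.591]}]}}

```text
time_s: 4.25
tcp_pos: [0.5507, 0.2276, 0.1881]
ee_rot: [[-0.366, -0.931, -0.001], [-0.931, 0.366, -0.001], [0.001, 0.001, -1.0]]
wrist_force: [0.7, -1.0, -0.3]
gripper_width: 0.699
gripper_force: 0.0
```

```bash
python3 - <<'E'
from h import *
s=r.sense(); print({k:np.round(s[k],3).tolist() for k in('joints','tcp_pos')})
snap('side','pics/s2.png'); a=cv2.imread('pics/s2.png')[150:290,230:380]
snap('top','pics/t2.png'); b=cv2.imread('pics/t2.png')[170:280,270:390]
f=lambda x:cv2.resize(x,(400,373),interpolation=cv2.INTER_CUBIC)
cv2.imwrite('pics/c3.png',np.hstack([f(a),f(b)]))
E
```

```text
{'joints': [38.012, 21.973, -8.65, -0.005, -59.432, -59.462], 'tcp_pos': [0.551, 0.228, 0.188]}
```

View pics/c3.png

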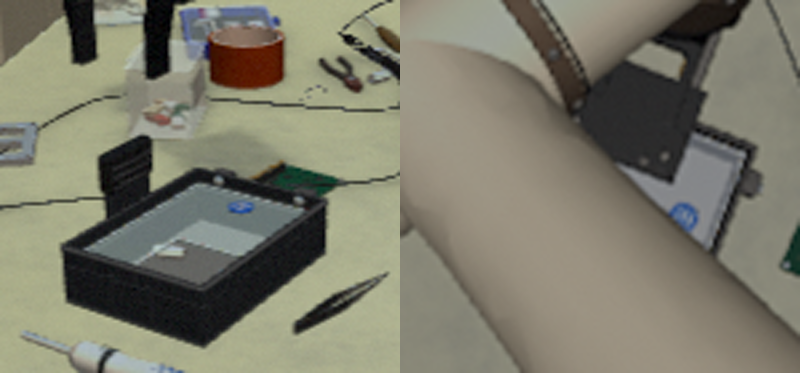

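The cover now lies below the catch balls, with the pad at left (240,208), and the fingers straddle the handle at left (127,165). Next I'll descend and grip.

Emit:
{"fn": "move_arm", "kwargs": {"series": [{"grip":0.7,"xyz":[0,0,30],"angular":[0,0,0]},{"grip":0.7,"xyz":[0,0,60],"angular":[0,0,0]},{"grip":0.7,"xyz":[0,0,85],"angular":[0,0,0]},{"grip":0.7,"xyz":[0,0,98],"angular":[0,0,0]},{"grip":0.7,"xyz":[0,0,101],"angular":[0,0,0]},{"grip":0.7,"xyz":[0,0,101],"angular":[0,0,0]}]}}

```text
time_s: 4.95
tcp_pos: [0.5513, 0.2281, 0.0879]
ee_rot: [[-0.366, -0.931, 0.001], [-0.931, 0.366, -0.0], [-0.0, -0.0, -1.0]]
wrist_force: [0.6, 1.3, -1.0]
gripper_width: 0.7
gripper_force: 0.0
```

Emit:
{"fn": "move_arm", "kwargs": {"series": [{"grip":0.4,"xyz":[0,0,0],"angular":[0,0,0]},{"grip":0.25,"xyz":[0,0,0],"angular":[0,0,0]},{"grip":0.2,"xyz":[0,0,0],"angular":[0,0,0]},{"grip":0,"xyz":[0,0,0],"angular":[0,0,0]},{"grip":0,"xyz":[0,0,0],"angular":[0,0,0]},{"grip":0,"xyz":[0,0,0],"angular":[0,0,0]},{"grip":0,"xyz":[0,0,0],"angular":[0,0,0]},{"grip":0,"xyz":[0,0,0],"angular":[0,0,0]}]}}

```text
time_s: 5.75
tcp_pos: [0.5509, 0.2279, 0.0876]
ee_rot: [[-0.366, -0.931, 0.0], [-0.931, 0.366, -0.0], [0.0, -0.0, -1.0]]
wrist_force: [0.4, 0.2, -0.7]
gripper_width: 0.163
gripper_force: 30.0
```

Emit:
{"fn": "move_arm", "kwargs": {"series": [{"grip":0,"xyz":[0,0,-5],"angular":[0,0,0]},{"grip":0,"xyz":[0,0,-18],"angular":[0,0,0]},{"grip":0,"xyz":[0,0,-38],"angular":[0,0,0]},{"grip":0,"xyz":[0,0,-63],"angular":[0,0,0]},{"grip":0,"xyz":[0,0,-90],"angular":[0,0,0]},{"grip":0,"xyz":[0,0,-120],"angular":[0,0,0]},{"grip":0,"xyz":[0,0,-150],"angular":[0,0,0]},{"grip":0,"xyz":[0,0,-175],"angular":[0,0,0]},{"grip":0,"xyz":[0,0,-193],"angular":[0,0,0]},{"grip":0,"xyz":[0,0,-200],"angular":[0,0,0]}]}}

```text
time_s: 6.75
tcp_pos: [0.5513, 0.2281, 0.2905]
ee_rot: [[-0.366, -0.931, 0.004], [-0.931, 0.366, 0.003], [-0.004, -0.003, -1.0]]
wrist_force: [-0.2, -0.3, -3.3]
gripper_width: 0.159
gripper_force: 30.0
```

Emit:
{"fn": "move_arm", "kwargs": {"series": [{"grip":0,"xyz":[0,0,0],"angular":[0.01,0.01,0]},{"grip":0,"xyz":[0,0,0],"angular":[0.035,0.035,0]},{"grip":0,"xyz":[0,0,0],"angular":[0.065,0.065,0]},{"grip":0,"xyz":[0,0,0],"angular":[0.095,0.095,0]},{"grip":0,"xyz":[0,0,0],"angular":[0.125,0.125,0]},{"grip":0,"xyz":[0,0,0],"angular":[0.155,0.155,0]},{"grip":0,"xyz":[0,0,0],"angular":[0.185,0.185,0]},{"grip":0,"xyz":[0,0,0],"angular":[0.215,0.215,0]},{"grip":0,"xyz":[0,0,0],"angular":[0.24,0.24,0]},{"grip":0,"xyz":[0,0,0],"angular":[0.25,0.25,0]}]}}

```text
time_s: 7.75
tcp_pos: [0.5499, 0.228, 0.2854]
ee_rot: [[-0.383, -0.914, 0.136], [-0.89, 0.325, -0.32], [0.249, -0.243, -0.938]]
wrist_force: [0.6, 0.4, -3.0]
gripper_width: 0.158
gripper_force: 30.0
```

```bash
python3 - <<'E'
from h import *
s=r.sense(); print({k:np.round(s[k],3).tolist() for k in('joints','tcp_pos','wrist_force','moment')})
c=snap('side','pics/s3.png'); a=cv2.imread('pics/s3.png')[50:290,200:500]
cv2.imwrite('pics/c4.png',cv2.resize(a,(750,600),interpolation=cv2.INTER_CUBIC))
E
```

```text
{'joints': [46.334, 18.998, -8.252, 19.6, -72.141, -75.356], 'tcp_pos': [0.55, 0.228, 0.285], 'wrist_force': [0.643, 0.353, -3.032], 'moment': [1.154, 0.174, 0.0]}
```

View pics/c4.png

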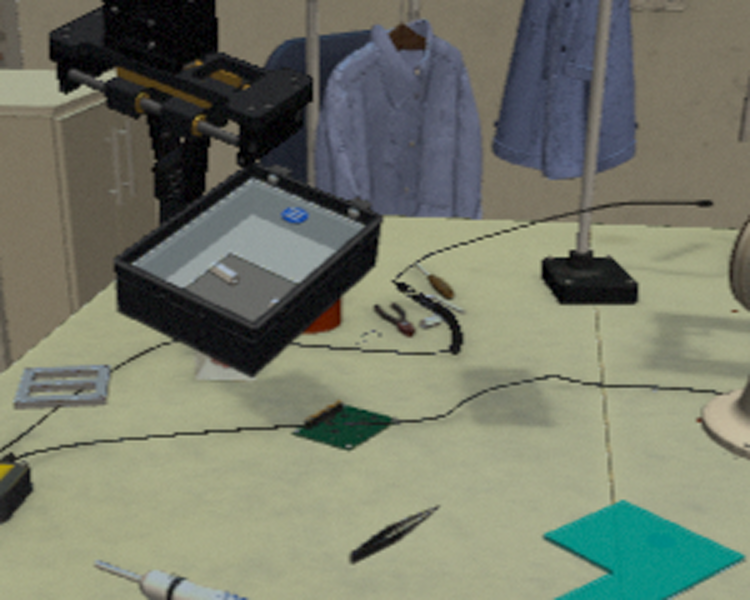

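The tote is held tipped about 20° with the cover seated, and the stand-offs have begun to slide (one at (225,272)). I'll tip it further.

Emit:
{"fn": "move_arm", "kwargs": {"series": [{"grip":0,"xyz":[0,0,0],"angular":[0.01,0.01,0]},{"grip":0,"xyz":[0,0,0],"angular":[0.035,0.035,0]},{"grip":0,"xyz":[0,0,0],"angular":[0.065,0.065,0]},{"grip":0,"xyz":[0,0,0],"angular":[0.095,0.095,0]},{"grip":0,"xyz":[0,0,0],"angular":[0.125,0.125,0]},{"grip":0,"xyz":[0,0,0],"angular":[0.155,0.155,0]},{"grip":0,"xyz":[0,0,0],"angular":[0.185,0.185,0]},{"grip":0,"xyz":[0,0,0],"angular":[0.21,0.21,0]},{"grip":0,"xyz":[0,0,0],"angular":[0.23,0.23,0]},{"grip":0,"xyz":[0,0,0],"angular":[0.235,0.235,0]}]}}

```text
time_s: 8.8
tcp_pos: [0.5508, 0.228, 0.287]
ee_rot: [[-0.43, -0.867, 0.253], [-0.783, 0.219, -0.582], [0.449, -0.448, -0.773]]
wrist_force: [-0.4, -0.4, -4.5]
gripper_width: 0.162
gripper_force: 30.0
```

Emit:
{"fn": "move_arm", "kwargs": {"series": [{"grip":0,"xyz":[0,0,0],"angular":[0,0,0]},{"grip":0,"xyz":[0,0,0],"angular":[0,0,0]},{"grip":0,"xyz":[0,0,0],"angular":[0,0,0]},{"grip":0,"xyz":[0,0,0],"angular":[0,0,0]},{"grip":0,"xyz":[0,0,0],"angular":[0,0,0]},{"grip":0,"xyz":[0,0,0],"angular":[0,0,0]},{"grip":0,"xyz":[0,0,0],"angular":[0,0,0]},{"grip":0,"xyz":[0,0,0],"angular":[0,0,0]},{"grip":0,"xyz":[0,0,0],"angular":[0,0,0]},{"grip":0,"xyz":[0,0,0],"angular":[0,0,0]}]}}

```text
time_s: 9.8
tcp_pos: [0.5509, 0.2279, 0.2876]
ee_rot: [[-0.43, -0.867, 0.253], [-0.784, 0.22, -0.581], [0.448, -0.448, -0.774]]
wrist_force: [-1.1, 0.3, -2.9]
gripper_width: 0.159
gripper_force: 30.0
```

```bash
python3 - <<'E'
from h import *
c=snap('side','pics/s4.png'); a=cv2.imread('pics/s4.png')[90:240,230:400]
cv2.imwrite('pics/c5.png',cv2.resize(a,(680,600),interpolation=cv2.INTER_CUBIC))
s=r.sense();E=np.array(s['ee_rot']); R=np.c_[-E[:,1],-E[:,0],-E[:,2]]; g=np.array(s['tcp_pos'])+E[:,2]*.0075
T=lambda p:g+R@(np.array(p)-[70,0,80])/1000
for p in((-57,82,4),(-57,82,34),(-65,90,50),(-65,-90,50),(65,90,50),(65,-90,50),(0,-60,39.5),(-60,13,38),(12,13,38),(12,85,38)): print(p,((proj('side',T(p))-[230,90])*4).round(),T(p).round(3))
E
```

```text
(-57, 82, 4) [263. 440.] [0.497 0.272 0.129]
(-57, 82, 34) [268. 409.] [0.49  0.289 0.153]
(-65, 90, 50) [274. 412.] [0.482 0.306 0.158]
(-65, -90, 50) [482. 179.] [0.405 0.165 0.238]
(65, 90, 50) [ 57. 264.] [0.595 0.278 0.216]
(65, -90, 50) [278.  48.] [0.517 0.137 0.297]
(0, -60, 39.5) [343. 161.] [0.477 0.168 0.246]
(-60, 13, 38) [356. 316.] [0.456 0.238 0.185]
(12, 13, 38) [240. 238.] [0.519 0.222 0.217]
(12, 85, 38) [150. 331.] [0.55  0.279 0.185]
```

View pics/c5.png

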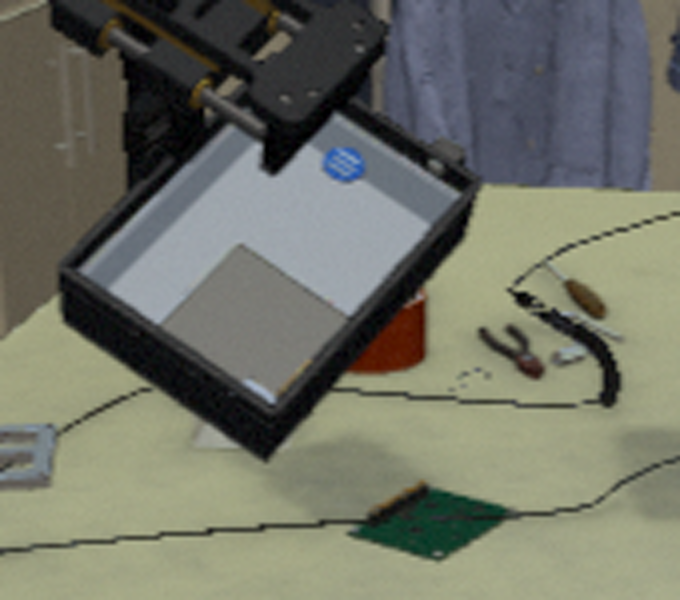

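The side view shows a white stand-off at (260,390) and the tan one at (295,378) in the open corner. The third is hidden, so I'll check the top view.

```bash
python3 - <<'E'
from h import *
snap('top','pics/t4.png')
s=r.sense();E=np.array(s['ee_rot']); R=np.c_[-E[:,1],-E[:,0],-E[:,2]]; g=np.array(s['tcp_pos'])+E[:,2]*.0075
T=lambda p:g+R@(np.array(p)-[70,0,80])/1000
c=proj('top',T((-57,60,20))).astype(int); x,y=c-50; a=cv2.imread('pics/t4.png')[y:y+100,x:x+100]
cv2.imwrite('pics/c6.png',cv2.resize(a,(600,600),interpolation=cv2.INTER_CUBIC))
for p in((-57,82,4),(-65,90,50),(-65,-90,50),(-57,0,4)): print(p,((proj('top',T(p))-[x,y])*6).round())
E
```

```text
(-57, 82, 4) [280. 281.]
(-65, 90, 50) [186. 306.]
(-65, -90, 50) [619. 499.]
(-57, 0, 4) [465. 360.]
```

View pics/c6.png

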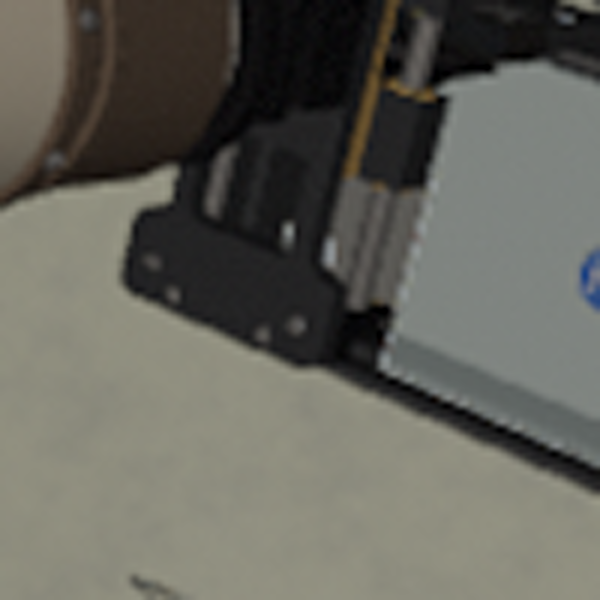

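Emit:
{"fn": "move_arm", "kwargs": {"series": [{"grip":0,"xyz":[0,0,0],"angular":[0.01,0.01,0]},{"grip":0,"xyz":[0,0,0],"angular":[0.03,0.03,0]},{"grip":0,"xyz":[0,0,0],"angular":[0.055,0.055,0]},{"grip":0,"xyz":[0,0,0],"angular":[0.08,0.08,0]},{"grip":0,"xyz":[0,0,0],"angular":[0.105,0.105,0]},{"grip":0,"xyz":[0,0,0],"angular":[0.12,0.12,0]},{"grip":0,"xyz":[0,0,0],"angular":[0.12,0.12,0]},{"grip":0,"xyz":[0,0,0],"angular":[0.12,0.12,0]},{"grip":0,"xyz":[0,0,0],"angular":[0.12,0.12,0]},{"grip":0,"xyz":[0,0,0],"angular":[0.12,0.12,0]}]}}

```text
time_s: 10.9
tcp_pos: [0.551, 0.2278, 0.2879]
ee_rot: [[-0.464, -0.833, 0.301], [-0.708, 0.144, -0.692], [0.533, -0.534, -0.656]]
wrist_force: [0.0, -0.2, -2.8]
gripper_width: 0.162
gripper_force: 30.0
```

```bash
python3 - <<'E'
from h import *
c=snap('side','pics/s5.png'); s=r.sense()
E=np.array(s['ee_rot']); R=np.c_[-E[:,1],-E[:,0],-E[:,2]]; g=np.array(s['tcp_pos'])+E[:,2]*.0075
T=lambda p:g+R@(np.array(p)-[70,0,80])/1000
K,Rc,t=cam('side')
# rectified view of plane z=10mm in tote, 4 px/mm
q=np.float32([proj('side',T((x,y,10))) for x,y in((57,-82),(57,82),(-57,82),(-57,-82))])
H=cv2.getPerspectiveTransform(q,np.float32([(30,30),(686,30),(686,486),(30,486)]))
cv2.imwrite('pics/c7.png',cv2.warpPerspective(cv2.imread('pics/s5.png'),H,(770,590),flags=cv2.INTER_CUBIC))
print(q)
E
```

```text
[[298.2685   111.204346]
 [249.72694  164.25766 ]
 [293.87042  197.87907 ]
 [340.35687  142.79366 ]]
```

View pics/c7.png

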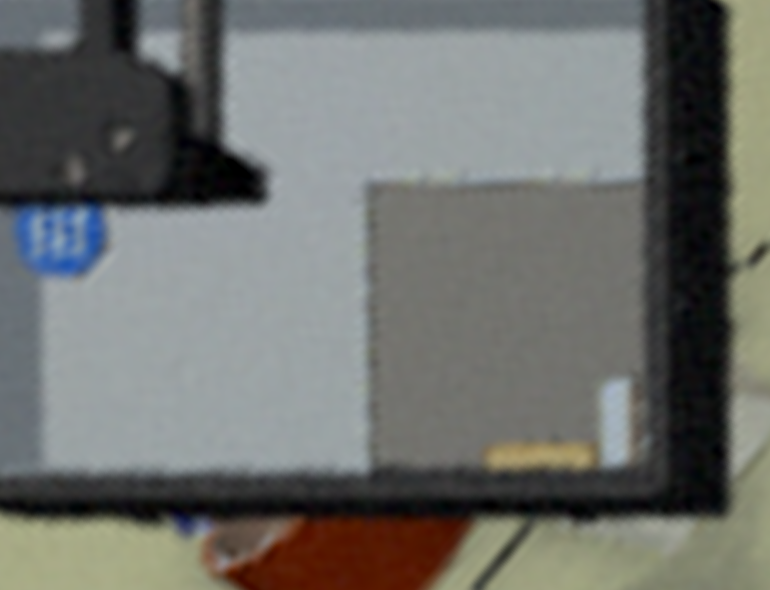

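The rectified view shows one white stand-off at (616,420), the second white just peeking out between it and the +y wall at (642,435), and the tan one at (540,455). So all three are in the open corner, and the cover is level. I'll hand in.

```bash
python3 -c "
from station import r
print(r.finish_job())"
```

```text
the job is handed in; nothing more can be done
None
```

I pressed the cover down until it snapped in level, then lifted the tote by its handle and handed it in held still, tipped about 49°. All three stand-offs look to be in the open corner, though one white stand-off is mostly hidden and I could see only its edge.

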